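# Wedge the sorting-bay gate open

## Task

Swing the gate of the stone-sorting bay fully open against its stop. Then take the wooden wedge and, from the side that faces the bay's mouth, tap it nose first under the gate's lower bar, square to the gate, until the gate is raised about 4 mm (between 2 and 6) and stays jammed open; let go and leave the spacer block and the stones where they are.

Things in the scene. Friction and masses are not known exactly. Their poses are not given: they have to be found in the camera images.
- bay: Fixed three-sided plywood bay, walls 85 mm high. Its origin lies on the gate's vertical hinge axis at table height; z up. The mouth is the line from the origin to 206 mm along -x of the bay; the bay's inside lies to its +y, the gate swings out over the free table to its -y. A dark steel stop block (22 x 30 x 60 mm high), centred 22 mm along +x and 45 mm along -y, stops the gate.
- gate (a joint): Gate angle about the hinge axis, rad: 0 shut (gate along the bay's -x), grows as it swings out (anticlockwise seen from above), 1.571 fully open against the stop (gate along the bay's -y). Slightly stiff hinge (0.06 N m): stays where it is left.
- gate_lift (a joint): How far the gate is raised on its loose lift-off hinge, m: 0 at rest, at most 0.010. The gate weighs about 0.4 kg and a spring of about 0.6 N/mm holds it down.
- gate_handle (a point): Middle of the round dark steel post that stands on the gate's top edge, 18 mm in diameter, 36 mm high (from 84 to 120 mm above the table), 145 mm from the hinge axis. The gate is a plywood panel, 14 mm thick, reaching 180 mm from the hinge, top at 85 mm.
- gate_edge (a point): Point on the underside of the gate's round steel lower bar (14 mm in diameter), 110 mm from the hinge axis, 16 mm above the table when the gate is at rest. Axes turn with the gate: x points along the gate to the hinge, z up, y is square to the gate and at full opening points back along the bay's -x; the wedge goes in along -y, with its middle within 60 mm of this point along the gate.
- wedge_grip (a point): Centre of the square tail of the loose hardwood wedge, 15 mm above its underside, on which it lies flat. Wedge: 150 mm long, 30 mm wide, about 90 g; x points to its thin nose, y across, z up. The tail is 40 mm long, 30 mm high, and ends 20 mm behind this point; from 20 mm ahead of it the top slopes evenly (1 in 5) down to the nose, 8 mm high, 130 mm ahead.
- wedge_nose (a point): Middle of the wedge's thin end, 4 mm above its underside; same axes as the tail. Lying on the table, the wedge first touches the gate's bar with the nose 40 mm past the bar's middle; every 5 mm further raises the gate 1 mm (raised 4 mm: nose 60 mm past, tail centre 70 mm short). It takes roughly 5 to 15 N to drive and stays by friction.
- spacer_center (a point): Centre of a loose, flat, parallel wooden spacer block of the same wood, 150 x 30 x 30 mm, no slope: not to be used.
- stone_a_center (a point): Loose rough grey stone, about 85 mm across and 60 mm high, point 25 mm above the table; a bystander.
- stone_b_center (a point): Another loose rough stone of that size, point 25 mm above the table; a bystander.

How it is judged:
On the way, in this order (a step that is already met when the one before it is completed fails the run):
1. the gate is swung fully open (value of joint gate above 1.45 rad), for 0.2 s.
2. the wedge is driven under the gate and raises it (value of joint gate_lift above 0.0015 m and y of wedge_nose in the frame of gate_edge below -0.035 m), for 0.2 s.
At the end, for the whole second after the job is handed in: Gate open over 1.45 rad, at rest, raised 1.5 to 6.5 mm; wedge flat (0.1 rad), square to the gate (0.35 rad), its nose at least 35 mm past the bar's middle on the side away from the mouth, within 80 mm of the bar's marked point along the gate, its tail centre 30 mm or more short of the bar (all of step 2 and value of joint gate above 1.45 rad and value of joint gate_lift below 0.0065 m and y of wedge_grip in the frame of gate_edge above 0.03 m and x of wedge_nose in the frame of gate_edge between -0.08 and 0.08 m and angle between the x axis of wedge_grip and the y axis of gate_edge, either way round below 0.35 rad and angle between wedge_grip's own z axis and vertical below 0.1 rad and velocity of joint gate below 0.05 rad/s); the robot touches nothing.
It fails at once if the spacer block and the stones are shifted by more than 30 mm (distance of any of spacer_center, stone_a_center, stone_b_center from where it was at the start of the episode above 0.03 m).
It also fails if it takes over 72 s, if anything falls off the work surface, if the arm or the gripper's body presses on something with over 40 N, if the wrist force passes 120 N, or if a joint passes its speed limit or range.

## Robot

A 6-joint arm with a two-finger parallel gripper is mounted at the origin on the work surface. World frame = base frame: x ahead of the robot, y to its left, z up, the work surface at z = 0. Lengths are in m, angles in rad, forces in N, time in s.
With the tool pointing down it reaches from about 0.2 to 0.875 m from the base axis. Payload 3.4 kg.
Tool frame: the origin (TCP) lies midway between the tips of the shut fingers; the grasp point (between the pads) lies 19 mm behind it (arm.hold_point_z is the distance from the TCP to the grasp point, in m); z points along the fingers, y is the direction in which the jaws open and shut (so a half turn about z gives the same grasp; the last joint's range is limited). The gripper opens to 94 mm and grips with 3 to 60 N. Pads are 16 mm wide; open, the fingers measure 119 mm over their backs; the gripper's body (75 mm by 177 mm) begins 78 mm behind the grasp point.
Start: joints at [1.012, 0.276, 1.505, -0, 1.361, -0.121], TCP at [0.244, 0.521, 0.205] pointing down, gripper open.
Joint ranges: [-2.89, 2.89], [-0.75, 2.08], [0.22, 2.7], [-1.18, 4.32], [0.11, 2.71], [-2.7, 2.7]. Speed limits (rad/s): [2.57, 2.57, 3.14, 3.14, 3.14, 3.14].

## Interface

Orientations are given as a rotation vector (axis times angle).
In Python, from station import arm gives the robot as it stands.
- The arm moves only by the shell command python3 -m creep 'ROWS' [FORCE]. ROWS is text: rows parted by semicolons, each of 7 numbers parted by spaces: the closure, from -1 (fully open) to 1 (shut), so that 0 is half open, then the shift along the tool's x, y, z in mm, then the turn, a rotation vector about the tool's x, y, z in degrees. A call has exactly 8 rows; each row shifts and turns the commanded pose from where the row before left it, along the tool's axes as they then stand; what a row does not reach is not made up. A row lasts 1/8 s, in which the tool goes at most 62.5 mm and 10.7 degrees, less where a joint would pass 70% of its speed; a pose out of reach is approached as far as the arm can. A call with a gripper value outside its range is refused whole. The fingers move at their own pace and stop on an object; FORCE is the grip in N (left out, the last holds). Time passes only in rows, so rows that do not move let the fingers close, or fill a call up. It gives the time, the measured TCP pose, the force and the opening at its end, in the units of the state.
- arm.get_state(): the state, without advancing time (a new reading comes with each control period).
- arm.grab_frame(name): name is "scene" or "top" or "wrist"; returns a dict with "image" (420x560x3 uint8, red, green, blue), "vfov" (degrees; the focal length in pixels is half the picture's height over the tangent of half this angle, whatever the lens; pixels are square), "cx", "cy" (the principal point, pixels), "pose" (4x4, takes a point from camera to world coordinates). Camera axes: x right, y down, z forward; pixel columns grow to the right and rows downward; lengths in m; the calibration is good to about 2 mm. A picture is of the moment at which its call begins. There is no depth.
- arm.close_job(): hands the job in, once; it reports no verdict.
The state is a dict: "time_s": time; "q": joint angles; "dq": joint speeds; "tau": joint torques, N m; "tool_pos": TCP position; "ee_rot": TCP orientation; "contact_force": force on the tool from outside, world axes, zero at the start; "wrist_torque": the same for the moment, N m; "gripper_width": finger opening in m.
Only numpy, scipy, OpenCV 4.12 (cv2) and the standard library are available. Lean on these libraries where they do the work, as an engineer would, in place of code of your own. Each camera call takes 0.05 s, during which the arm holds its last target.

## Working session

There is one attempt and no reset: what is moved stays moved. The work goes in short steps, Python scripts to look and compute and a shell command to move; the robot and the scene stay as the last step left them, time stands still between calls to the robot, and variables do not carry over. Pictures are saved under pics/ and viewed, and the job is handed in when it is done.

```bash
ls; mkdir -p pics
python3 - <<'E'
from station import arm
import cv2
s=arm.get_state();print(s['time_s'],s['tool_pos'],s['ee_rot'],s['gripper_width'],arm.hold_point_z)
for n in("scene","top"):
    f=arm.grab_frame(n);cv2.imwrite(f"pics/{n}0.png",f["image"][:,:,::-1]);print(n,f["vfov"],f["cx"],f["cy"],f["pose"].round(3).tolist() if hasattr(f["pose"],'round') else f["pose"])
E
```

```text
pics
0.0 [0.24349035 0.52030348 0.20464925] [-6.82029114e-01 -3.06612061e+00  2.55478775e-03] 0.09387235337287189 0.0188
scene 45.352225991096546 277.01514410363586 209.27081221312693 [[0.388, 0.771, -0.504, 1.16], [0.922, -0.322, 0.217, -0.287], [0.005, -0.549, -0.836, 1.139], [0.0, 0.0, 0.0, 1.0]]
top 52.37622181748636 280.74349664925535 207.65175316706063 [[0.01, -0.991, 0.136, 0.364], [-1.0, -0.011, -0.012, -0.006], [0.014, -0.136, -0.991, 1.276], [0.0, 0.0, 0.0, 1.0]]
```

View pics/scene0.png

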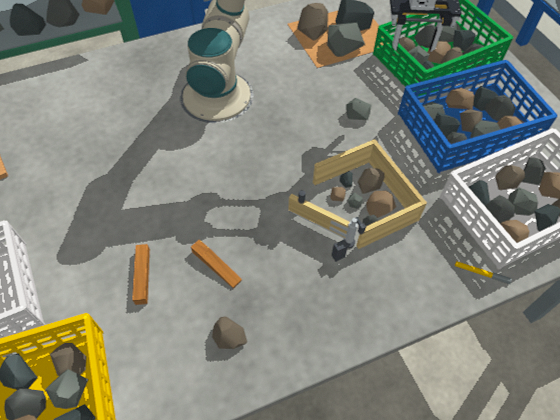

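View pics/top0.png

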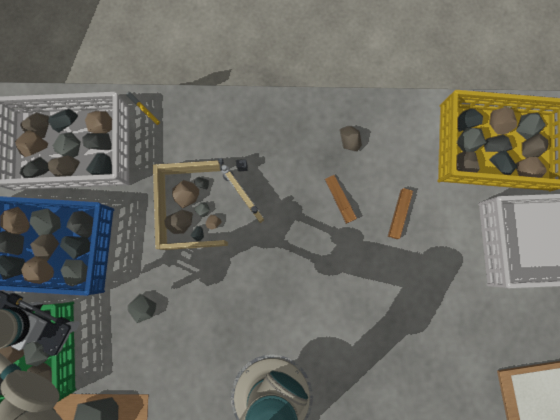

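The top view has the bay at about (195,205), with the gate half open from (222,168) to (260,218). The two wood pieces are at (340,200) and (400,213), and the loose stones at (350,138) and (142,307). I'll zoom in to tell the wedge from the spacer.

Run:
```python
import cv2
a=cv2.imread("pics/top0.png");
cv2.imwrite("pics/z1.png",cv2.resize(a[120:260,145:285],None,fx=4,fy=4,interpolation=cv2.INTER_CUBIC))
cv2.imwrite("pics/z2.png",cv2.resize(a[110:260,310:430],None,fx=4,fy=4,interpolation=cv2.INTER_CUBIC))
b=cv2.imread("pics/scene0.png");
cv2.imwrite("pics/z3.png",cv2.resize(b[225:325,110:260],None,fx=5,fy=5,interpolation=cv2.INTER_CUBIC))
```

```text
(no output)
```

View pics/z1.png

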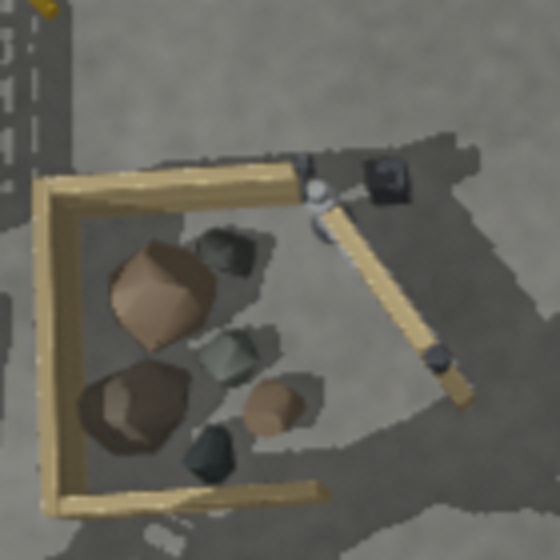

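View pics/z2.png

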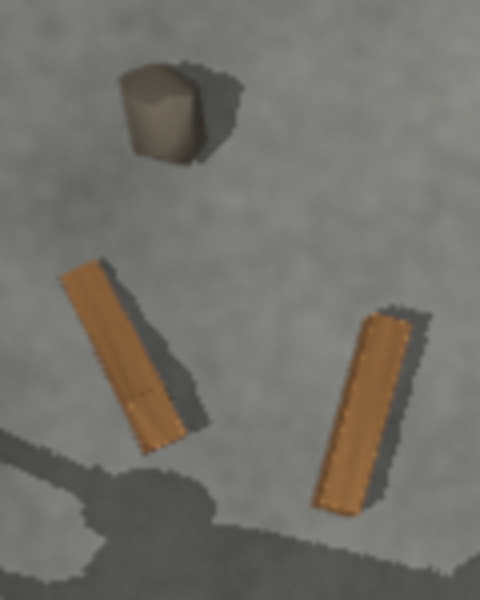

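View pics/z3.png

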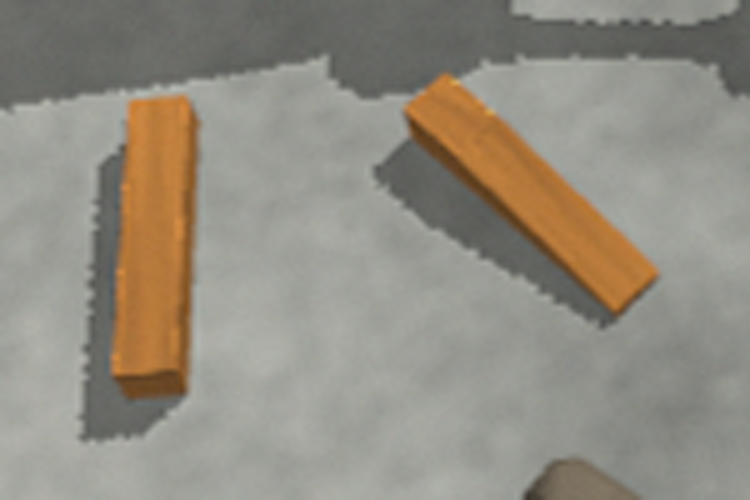

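```bash
cat > h.py <<'E'
import numpy as np
from station import arm
from scipy.spatial.transform import Rotation as R
def ray(f,u,v,z):
    fl=f["image"].shape[0]/2/np.tan(np.radians(f["vfov"])/2)
    P=np.array(f["pose"]);d=P[:3,:3]@[(u-f["cx"])/fl,(v-f["cy"])/fl,1];o=P[:3,3]
    return o+d*(z-o[2])/d[2]
def proj(f,p):
    fl=f["image"].shape[0]/2/np.tan(np.radians(f["vfov"])/2)
    P=np.array(f["pose"]);c=P[:3,:3].T@(np.array(p)-P[:3,3]);return c[0]/c[2]*fl+f["cx"],c[1]/c[2]*fl+f["cy"]
E
python3 - <<'E'
from h import *
f=arm.grab_frame("top")
z1=lambda u,v:(145+u/4,120+v/4); z2=lambda u,v:(310+u/4,110+v/4)
for n,g,u,v,z in [("hinge top",z1,316,186,.09),("gate handle top",z1,433,352,.12),("gate end",z1,464,400,.085),("wall end tip",z1,325,489,.085),("stop",z1,390,182,.06),("wall corner out",z1,36,180,.085),("wall corner low",z1,45,515,.085),
 ("tailA",z2,145,455,.03),("tailB",z2,185,434,.03),("ridgeA",z2,127,400,.03),("ridgeB",z2,155,388,.03),("noseA",z2,60,278,.008),("noseB",z2,100,260,.008),
 ("spA",z2,372,315,.03),("spB",z2,412,322,.03),("spC",z2,357,516,.03),("spD",z2,314,506,.03)]:
    print(n,ray(f,*g(u,v),z)[:2].round(4))
print("stone",ray(f,350,138,.03)[:2],ray(f,142,307,.03)[:2])
f=arm.grab_frame("scene")
z3=lambda u,v:(110+u/5,225+v/5)
for n,u,v,z in [("tail1",447,73,.03),("tail2",406,110,.03),("nose1",658,272,.008),("nose2",616,312,.008)]:
    print(n,ray(f,*z3(u,v),z)[:2].round(4))
E
```

```text
hinge top [0.6436 0.1412]
gate handle top [0.5216 0.0545]
gate end [0.4927 0.034 ]
wall end tip [0.4294 0.1296]
stop [0.6543 0.0912]
wall corner out [0.6465 0.3406]
wall corner low [0.4094 0.3226]
tailA [ 0.4903 -0.2146]
tailB [ 0.5062 -0.2442]
ridgeA [ 0.5309 -0.2017]
ridgeB [ 0.5401 -0.2225]
noseA [ 0.6265 -0.1552]
noseB [ 0.6408 -0.1857]
spA [ 0.5968 -0.385 ]
spB [ 0.5919 -0.4147]
spC [ 0.4472 -0.3696]
spD [ 0.4542 -0.3382]
stone [ 0.7506153  -0.22886158] [0.24620896 0.3699981 ]
tail1 [ 0.4999 -0.2162]
tail2 [ 0.5124 -0.2419]
nose1 [ 0.6347 -0.1539]
nose2 [ 0.6468 -0.1804]
```

```bash
cat >> h.py <<'E'
def plan(x,y,z,ydir=None,s=None):
    """shift in tool axes (mm) to world target; turn about tool z so tool y lies along world angle ydir(deg), mod 180"""
    s=s or arm.get_state(); Rm=R.from_rotvec(s["ee_rot"]).as_matrix()
    d=Rm.T@(np.array([x,y,z])-s["tool_pos"])*1000
    ya=np.degrees(np.arctan2(Rm[1,1],Rm[0,1]))
    print("tool x",Rm[:,0].round(3),"y",Rm[:,1].round(3),"z",Rm[:,2].round(3),"shift mm",d.round(1))
    if ydir is not None:
        t=-((ydir-ya+90)%180-90)  # tool z down: +turn is clockwise
        print("y angle",ya.round(1),"turn z deg",round(t,1),"q6",s["q"][5])
def st():
    s=arm.get_state();print(round(s["time_s"],2),np.round(s["tool_pos"],4),np.round(s["contact_force"],1),round(s["gripper_width"],4))
E
python3 -c "
from h import *
plan(.50,.06,.20,335)"
```

```text
tool x [-0.906  0.424  0.   ] y [ 0.424  0.906 -0.001] z [-0.001 -0.001 -1.   ] shift mm [-427.4 -308.4    5.2]
y angle 64.9 turn z deg 89.9 q6 -0.12101017212824336
```

```bash
python3 -m creep '0.15 -50 -36 0 0 0 0; 0.15 -50 -36 0 0 0 0; 0.15 -50 -36 0 0 0 0; 0.15 -50 -36 0 0 0 0; 0.15 -50 -36 0 0 0 0; 0.15 -50 -36 0 0 0 0; 0.15 -50 -36 0 0 0 0; 0.15 -27 -20 0 0 0 0' 20
python3 -m creep '0.15 0 0 0 0 0 10.5; 0.15 0 0 0 0 0 10.5; 0.15 0 0 0 0 0 10.5; 0.15 0 0 0 0 0 10.5; 0.15 0 0 0 0 0 10.5; 0.15 0 0 0 0 0 10.5; 0.15 0 0 0 0 0 10.5; 0.15 0 0 0 0 0 10.5' 20
python3 - <<'E'
from h import *
import cv2
st()
for n in("wrist","top"):
    f=arm.grab_frame(n);a=f["image"][:,:,::-1].copy()
    cv2.imwrite(f"pics/{n}1.png",a)
    if n=="wrist": print(f["vfov"],np.round(f["pose"],3).tolist(),proj(f,(.5216,.0545,.12)))
plan(.5216,.0545,.2,335)
E
```

```text
time_s: 1.2
tool_pos: [0.4711, 0.1119, 0.2054]
ee_rot: [0.686, 3.065, -0.001]
contact_force: [-0.2, -0.5, 0.6]
gripper_width: 0.0399
time_s: 2.2
tool_pos: [0.4697, 0.1146, 0.2053]
ee_rot: [-2.564, -1.815, 0.0]
contact_force: [-0.4, -0.5, 0.1]
gripper_width: 0.04
2.2 [0.4697 0.1146 0.2053] [-0.4 -0.5  0.1] 0.04
62.61580697291906 [[0.943, -0.319, -0.095, 0.498], [-0.333, -0.905, -0.265, 0.193], [-0.001, 0.282, -0.959, 0.384], [0.0, 0.0, 0.0, 1.0]] (np.float64(364.96308890046487), np.float64(265.27023337513623))
tool x [ 0.327  0.945 -0.   ] y [ 0.945 -0.327 -0.   ] z [-0.  0. -1.] shift mm [-39.9  68.6   5.3]
y angle -19.1 turn z deg 5.9 q6 0.42797325375413586
```

View pics/wrist1.png

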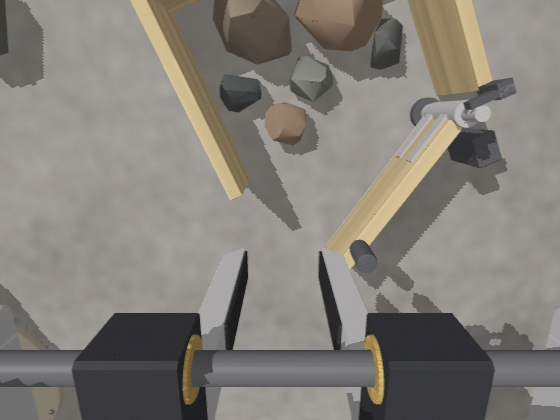

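The wrist view shows the post top at (369,264), against a predicted (365,265). The hinge pin is near (478,114).

Run:
```python
from h import *
f=arm.grab_frame("wrist")
for n,u,v,z in [("post",369,264,.12),("pin",482,114,.10),("gate end far corner",351,268,.085),("gate end near corner",330,247,.085),("wall tip",238,197,.085),("stop",484,146,.06)]: print(n,ray(f,u,v,z)[:2].round(4))
plan(*ray(f,369,264,.12)[:2],.2,-25)
plan(*ray(f,369,264,.12)[:2],.095,-25)
```

```text
post [0.5255 0.0548]
pin [0.6457 0.1403]
gate end far corner [0.512  0.0381]
gate end near corner [0.4994 0.065 ]
wall tip [0.4358 0.1376]
stop [0.6634 0.1039]
tool x [ 0.324  0.946 -0.   ] y [ 0.946 -0.324 -0.   ] z [-0.  0. -1.] shift mm [-38.5  72.1   5.3]
y angle -18.9 turn z deg 6.1 q6 0.4253285073526033
tool x [ 0.324  0.946 -0.   ] y [ 0.946 -0.324 -0.   ] z [-0.  0. -1.] shift mm [-38.5  72.1 110.3]
y angle -18.9 turn z deg 6.1 q6 0.4253285073526033
```

```bash
python3 -m creep '0.15 -19 36 0 0 0 0; 0.15 -19 35 0 0 0 0; 0.15 0 0 0 0 0 0; 0.15 0 0 40 0 0 0; 0.15 0 0 40 0 0 0; 0.15 0 0 29 0 0 0; 0.15 0 0 0 0 0 0; 0.15 0 0 0 0 0 0' 20
python3 - <<'E'
from h import *
import cv2
st()
f=arm.grab_frame("wrist");cv2.imwrite("pics/wrist2.png",f["image"][:,:,::-1])
H=np.array([.6455,.1405]);P0=np.array([.525,.0548])
for th in (15,30,45,60,66):
    v=P0-H;t=np.radians(th);print(th,H+[[np.cos(t),-np.sin(t)],[np.sin(t),np.cos(t)]]@v)
plan(.525,.0548,.096)
E
```

```text
time_s: 3.35
tool_pos: [0.5251, 0.0559, 0.0976]
ee_rot: [2.557, 1.824, 0.002]
contact_force: [0.6, 0.6, -0.2]
gripper_width: 0.04
3.35 [0.5251 0.0559 0.0976] [ 0.6  0.6 -0.2] 0.04
15 [0.55128673 0.02653246]
30 [0.58399394 0.00603162]
45 [ 0.62089268 -0.00530542]
60 [ 0.65946838 -0.00670606]
66 [ 0.67477908 -0.00443956]
tool x [0.326 0.945 0.001] y [ 0.945 -0.326  0.002] z [ 0.003  0.    -1.   ] shift mm [-1.2 -0.2  2. ]
```

View pics/wrist2.png

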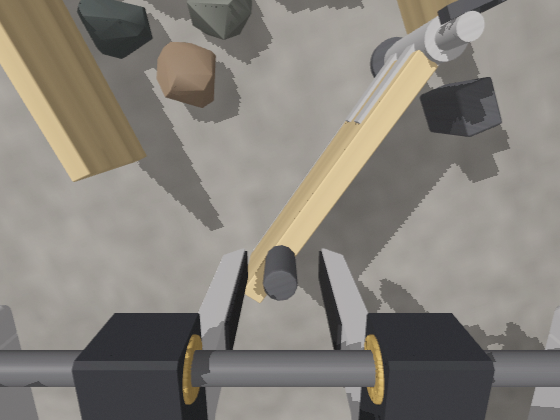

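The post sits midway between the fingers at (281,272), so it is caged. Next I'll swing it along the arc.

```bash
python3 -m creep '0.15 -1 10 0 0 0 0; 0.15 -18 34 0 0 0 0; 0.15 -9 38 0 0 0 0; 0.15 1 39 0 0 0 0; 0.15 4 15 0 0 0 0; 0.15 3 8 0 0 0 0; 0.15 2 6 0 0 0 0; 0.15 0 0 0 0 0 0' 20
python3 - <<'E'
from h import *
import cv2
st()
f=arm.grab_frame("wrist");cv2.imwrite("pics/wrist3.png",f["image"][:,:,::-1])
f=arm.grab_frame("top");cv2.imwrite("pics/top3.png",f["image"][:,:,::-1])
st()
E
```

```text
time_s: 4.4
tool_pos: [0.6603, -0.01, 0.0967]
ee_rot: [-2.558, -1.823, -0.0]
contact_force: [0.3, -0.5, 0.7]
gripper_width: 0.04
4.4 [ 0.6603 -0.01    0.0967] [ 0.3 -0.5  0.7] 0.04
4.5 [ 0.66   -0.0101  0.0967] [-0.  -0.5 -0.1] 0.0395
```

View pics/wrist3.png

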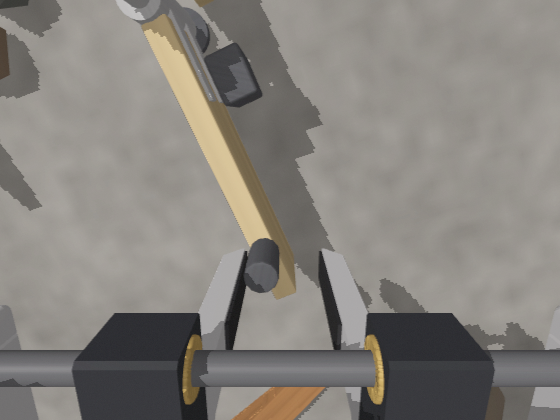

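The gate is nearly at the stop block at (233,75), and the post touches the left finger at (262,265). I'll ease it on until the force rises.

```bash
python3 -m creep '0.15 1 3 0 0 0 0; 0.15 1 3 0 0 0 0; 0.15 0 2 0 0 0 0; 0.15 0 2 0 0 0 0; 0.15 0 0 0 0 0 0; 0.15 0 0 0 0 0 0; 0.15 0 0 0 0 0 0; 0.15 0 0 0 0 0 0' 20
```

```text
time_s: 5.5
tool_pos: [0.6679, -0.0108, 0.0954]
ee_rot: [-2.555, -1.819, 0.006]
contact_force: [-5.8, 2.2, -0.8]
gripper_width: 0.0401
```

```bash
python3 -m creep '0.15 0 -6 0 0 0 0; 0.15 0 -6 0 0 0 0; 0.15 0 0 -40 0 0 0; 0.15 0 0 -50 0 0 0; 0.15 0 0 -40 0 0 0; 0.15 -50 0 0 0 0 0; 0.15 -40 0 0 0 0 0; 0.15 0 0 0 0 0 0' 20
python3 - <<'E'
from h import *
import cv2
st()
f=arm.grab_frame("wrist");cv2.imwrite("pics/wrist4.png",f["image"][:,:,::-1])
f=arm.grab_frame("top");a=f["image"][:,:,::-1];cv2.imwrite("pics/z4.png",cv2.resize(a[110:260,190:370],None,fx=4,fy=4,interpolation=cv2.INTER_CUBIC))
st()
E
```

```text
time_s: 6.5
tool_pos: [0.6305, -0.0958, 0.2275]
ee_rot: [2.559, 1.816, 0.004]
contact_force: [0.2, 0.1, 0.2]
gripper_width: 0.0403
6.5 [ 0.6305 -0.0958  0.2275] [0.2 0.1 0.2] 0.0403
6.6 [ 0.6308 -0.0932  0.2271] [-0.4 -0.1 -0.2] 0.04
```

View pics/wrist4.png

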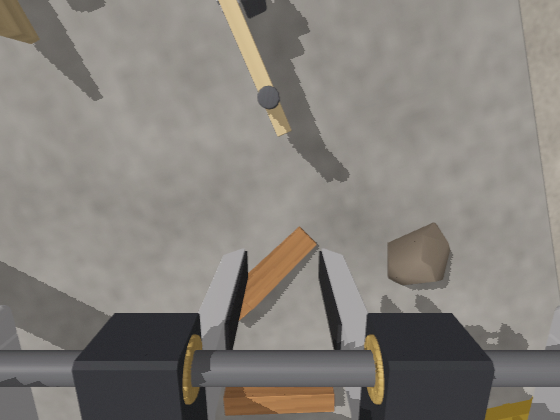

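View pics/z4.png

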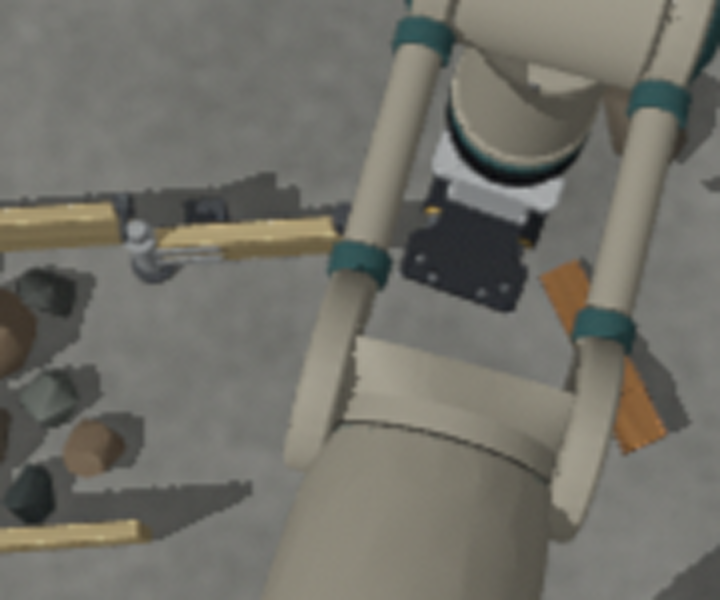

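Run:
```python
from h import *
f=arm.grab_frame("wrist")
for n,u,v,z in [("post",268,97,.12),("gate far end L",276,136,.085),("gate end R",290,130,.085),("gate L edge",219,2,.085),("gate R edge ",238,2,.085),("nose1",302,229,.008),("nose2",316,244,.008),("stone",420,258,.03)]: print(n,ray(f,u,v,z)[:2].round(4))
f=arm.grab_frame("top")
z=lambda u,v:(190+u/4-.4,110+v/4-.4)
for n,u,v,zz in [("gate edge bot",335,246,.085),("gate edge top",333,219,.085),("gate left top",165,232,.085),("pin",138,230,.1),("noseL",541,275,.008),("noseR",580,260,.008),("tailA",626,453,.03),("tailB",668,433,.03)]:print(n,ray(f,*z(u,v),zz)[:2].round(4))
plan(.52,-.2235,.2,-25)
```

```text
post [ 6.515e-01 -1.000e-04]
gate far end L [ 0.6462 -0.0323]
gate end R [ 0.6599 -0.0315]
gate L edge [0.6378 0.0846]
gate R edge  [0.6525 0.0795]
nose1 [ 0.6363 -0.1513]
nose2 [ 0.6465 -0.1755]
stone [ 0.7578 -0.2239]
gate edge bot [0.6331 0.0011]
gate edge top [0.6528 0.0027]
gate left top [0.6418 0.1222]
pin [0.6395 0.1396]
noseL [ 0.63   -0.1548]
noseR [ 0.642  -0.1845]
tailA [ 0.493  -0.2142]
tailB [ 0.5081 -0.2453]
tool x [0.326 0.945 0.001] y [ 0.945 -0.326  0.002] z [ 0.002  0.    -1.   ] shift mm [-160.2  -61.8   26.4]
y angle -19.0 turn z deg 6.0 q6 0.07738794629314062
```

Gate at stop: the post is at (.6515, 0), hinge at about (.6455,.141), and the gate direction about 273°. The wedge axis is about 25°, with the tail centre near (.522,-.221).

```bash
python3 -m creep '-0.2 -40 -15 0 0 0 0; -0.2 -40 -15 0 0 0 0; -0.2 -40 -15 0 0 0 0; -0.2 -40 -15 0 0 0 0; -0.2 0 0 0 0 0 10.5; -0.2 0 0 0 0 0 10.5; -0.2 0 0 0 0 0 10.5; -0.2 0 0 0 0 0 10.5' 40
python3 -m creep '-0.2 0 0 10 0 0 4; -0.2 0 0 0 0 0 0; -0.2 0 0 0 0 0 0; -0.2 0 0 0 0 0 0; -0.2 0 0 0 0 0 0; -0.2 0 0 0 0 0 0; -0.2 0 0 0 0 0 0; -0.2 0 0 0 0 0 0' 40
python3 - <<'E'
from h import *
import cv2
f=arm.grab_frame("wrist");cv2.imwrite("pics/wrist5.png",f["image"][:,:,::-1])
st(); plan(.522,-.2206,.003,115)
f=arm.grab_frame("top");cv2.imwrite("pics/top5.png",f["image"][:,:,::-1])
E
```

```text
time_s: 7.7
tool_pos: [0.5218, -0.2237, 0.2265]
ee_rot: [3.044, 0.778, 0.002]
contact_force: [0.2, 0.5, 1.2]
gripper_width: 0.0564
time_s: 8.7
tool_pos: [0.5208, -0.2247, 0.2165]
ee_rot: [-3.068, -0.678, -0.0]
contact_force: [0.9, 0.0, 0.9]
gripper_width: 0.0566
8.75 [ 0.5208 -0.2247  0.2164] [-0.3  0.   0.5] 0.0562
tool x [0.907 0.421 0.   ] y [ 0.421 -0.907 -0.   ] z [ 0.  0. -1.] shift mm [  2.8  -3.2 213.4]
y angle -65.1 turn z deg -0.1 q6 0.605874915661169
```

View pics/wrist5.png

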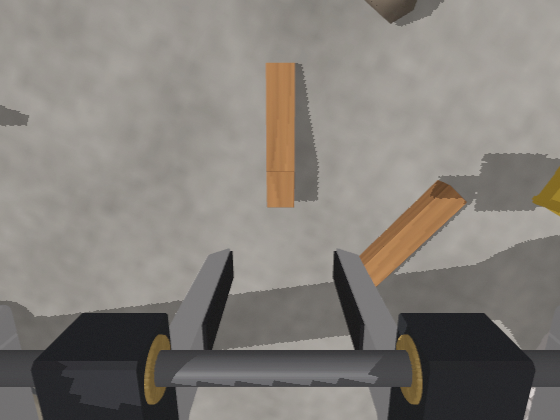

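View pics/top5.png

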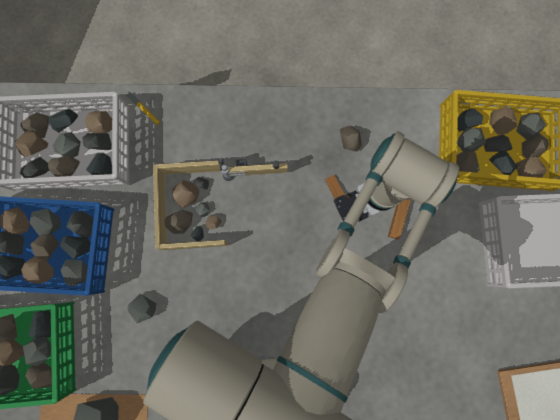

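The wedge lies upright in the wrist picture: nose at (281,63), ridge at row 171, tail end at (280,208). It is aligned with the tool.

Run:
```python
from h import *
f=arm.grab_frame("wrist")
a=ray(f,280.5,208,.03);r=ray(f,280.5,171,.03);n=ray(f,280.5,63,.008)
a0=ray(f,280.5,208,0.0)
print(a,r,n,a0,np.linalg.norm(n-a),np.linalg.norm(r-a),np.degrees(np.arctan2(*(n-a)[[1,0]])))
c=n+(a-n)*130/150
print(c); plan(c[0],c[1],.004,115)
f=arm.grab_frame("top")
z=lambda u,v:(u,v)
print(ray(f,276,166,.12),ray(f,287,168,.085),ray(f,224,168,.1))
```

```text
[ 0.50330629 -0.22956065  0.03      ] [ 0.54041128 -0.21240679  0.03      ] [ 0.63932259 -0.16652488  0.008     ] [ 0.49568947 -0.23287108  0.        ] 0.15151878360055504 0.04087829346570729 24.865025515130366
[ 0.5214418  -0.22115588  0.02706667]
tool x [0.907 0.421 0.   ] y [ 0.421 -0.907 -0.   ] z [ 0.  0. -1.] shift mm [  2.1  -2.9 212.4]
y angle -65.1 turn z deg -0.1 q6 0.6058972515641661
[ 0.63976631 -0.00631496  0.12      ] [ 0.64266753 -0.03776218  0.085     ] [0.63689059 0.13980856 0.1       ]
```

```bash
python3 -m creep '-0.2 2 -3 50 0 0 0; -0.2 0 0 50 0 0 0; -0.2 0 0 50 0 0 0; -0.2 0 0 40 0 0 0; -0.2 0 0 17 0 0 0; -0.2 0 0 4 0 0 0; -0.2 0 0 0 0 0 0; 1 0 0 0 0 0 0' 40
python3 -m creep '1 0 0 0 0 0 0; 1 0 0 0 0 0 0; 1 0 0 0 0 0 0; 1 0 0 0 0 0 0; 1 0 0 0 0 0 0; 1 0 0 0 0 0 0; 1 0 0 -6 0 0 0; 1 0 0 -4 0 0 0' 40
python3 - <<'E'
from h import *
import cv2
f=arm.grab_frame("wrist");cv2.imwrite("pics/wrist6.png",f["image"][:,:,::-1])
st()
E
```

```text
time_s: 9.9
tool_pos: [0.5222, -0.2216, 0.0066]
ee_rot: [3.066, 0.677, 0.003]
contact_force: [-0.1, 0.1, 0.8]
gripper_width: 0.0494
time_s: 10.9
tool_pos: [0.5212, -0.221, 0.0154]
ee_rot: [-3.067, -0.678, 0.0]
contact_force: [0.5, -0.1, -1.4]
gripper_width: 0.0295
10.95 [ 0.5216 -0.2212  0.016 ] [ 0.7  0.5 -0.2] 0.0295
```

View pics/wrist6.png

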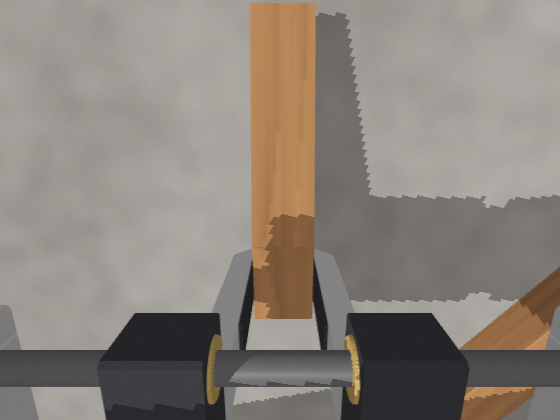

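Wedge gripped (29.5 mm opening), tail held squarely. Next I'll turn it to about 3.3° and carry it to about 25 mm short of the bar.

```bash
python3 -m creep '1 0 0 0 0 0 7.2; 1 0 0 0 0 0 7.2; 1 0 0 0 0 0 7.2; 1 -14 -40 0 0 0 0; 1 0 -50 0 0 0 0; 1 0 -50 0 0 0 0; 1 0 -50 0 0 0 0; 1 0 -44 0 0 0 0' 40
python3 -m creep '1 0 0 0 0 0 0; 1 0 0 0 0 0 0; 1 0 0 0 0 0 0; 1 0 0 0 0 0 0; 1 0 0 0 0 0 0; 1 0 0 0 0 0 0; 1 0 0 0 0 0 0; 1 0 0 0 0 0 0' 40
python3 - <<'E'
from h import *
import cv2
f=arm.grab_frame("wrist");cv2.imwrite("pics/wrist7.png",f["image"][:,:,::-1])
st(); plan(.495,.013,.006,93.3)
f=arm.grab_frame("scene");a=f["image"][:,:,::-1];cv2.imwrite("pics/s7.png",cv2.resize(a[120:300,200:440],None,fx=3,fy=3,interpolation=cv2.INTER_CUBIC))
E
```

```text
time_s: 11.95
tool_pos: [0.4935, 0.0134, 0.0155]
ee_rot: [-3.14, -0.091, 0.0]
contact_force: [0.5, -0.1, -0.9]
gripper_width: 0.0299
time_s: 12.95
tool_pos: [0.4938, 0.0117, 0.0155]
ee_rot: [-3.14, -0.091, -0.0]
contact_force: [-0.0, -0.3, -0.5]
gripper_width: 0.0293
13.0 [0.4938 0.0118 0.0155] [ 0.2  0.1 -0. ] 0.0297
tool x [0.998 0.058 0.   ] y [ 0.058 -0.998 -0.   ] z [ 0.  0. -1.] shift mm [ 1.2 -1.2  9.5]
y angle -86.7 turn z deg 0.0 q6 1.395549883511907
```

View pics/wrist7.png

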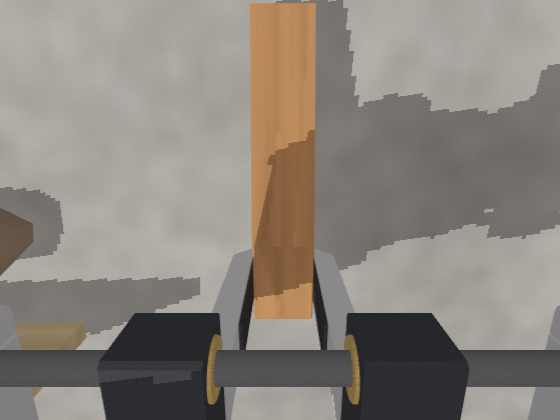

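View pics/s7.png

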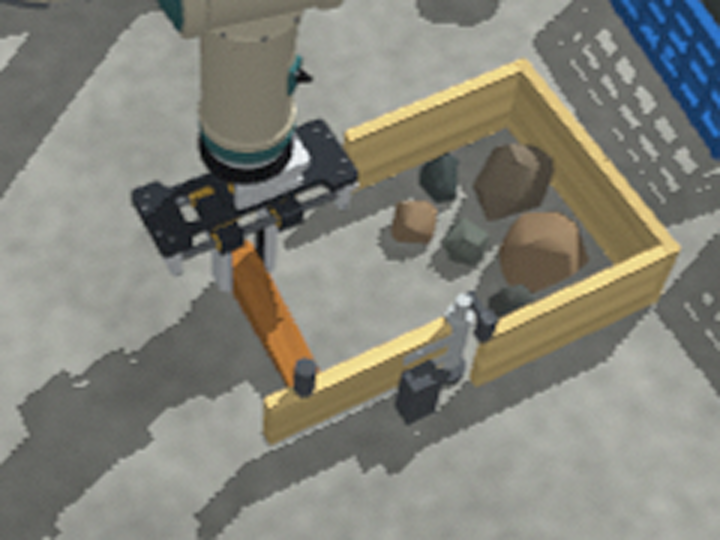

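The scene view shows the wedge square to the gate, with the gate still against its stop. The nose is about 25 mm short of the bar. I'll lower the wedge and move in to just before contact.

```bash
python3 -m creep '1 0 0 6 0 0 0; 1 0 0 4 0 0 0; 1 0 0 0 0 0 0; 1 15 0 0 0 0 0; 1 15 0 0 0 0 0; 1 15 0 0 0 0 0; 1 10 0 0 0 0 0; 1 0 0 0 0 0 0' 50
python3 - <<'E'
from h import *
st()
E
```

```text
time_s: 14.05
tool_pos: [0.5498, 0.015, 0.006]
ee_rot: [-3.14, -0.091, -0.002]
contact_force: [1.1, -0.3, 4.7]
gripper_width: 0.0295
14.05 [0.5498 0.015  0.006 ] [ 1.1 -0.3  4.7] 0.0295
```

```bash
python3 -m creep '1 3 0 0 0 0 0; 1 0 0 0 0 0 0; 1 3 0 0 0 0 0; 1 0 0 0 0 0 0; 1 3 0 0 0 0 0; 1 0 0 0 0 0 0; 1 0 0 0 0 0 0; 1 0 0 0 0 0 0' 50
python3 -m creep '1 3 0 0 0 0 0; 1 0 0 0 0 0 0; 1 0 0 0 0 0 0; 1 0 0 0 0 0 0; 1 3 0 0 0 0 0; 1 0 0 0 0 0 0; 1 0 0 0 0 0 0; 1 0 0 0 0 0 0' 50
python3 - <<'E'
from h import *
import cv2
f=arm.grab_frame("scene");a=f["image"][:,:,::-1];cv2.imwrite("pics/s8.png",cv2.resize(a[120:300,200:440],None,fx=3,fy=3,interpolation=cv2.INTER_CUBIC))
f=arm.grab_frame("wrist");cv2.imwrite("pics/wrist8.png",f["image"][:,:,::-1])
E
```

```text
time_s: 15.05
tool_pos: [0.5555, 0.0155, 0.006]
ee_rot: [-3.14, -0.091, 0.006]
contact_force: [-5.9, -0.5, 9.4]
gripper_width: 0.0296
time_s: 16.05
tool_pos: [0.5597, 0.0159, 0.0059]
ee_rot: [-3.14, -0.092, 0.011]
contact_force: [-8.3, 0.2, 12.8]
gripper_width: 0.0295
```

View pics/wrist8.png

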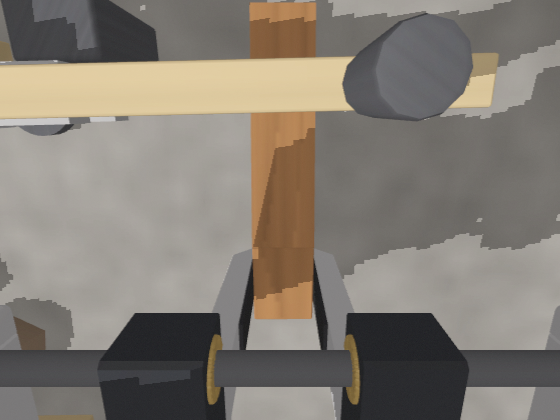

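View pics/s8.png

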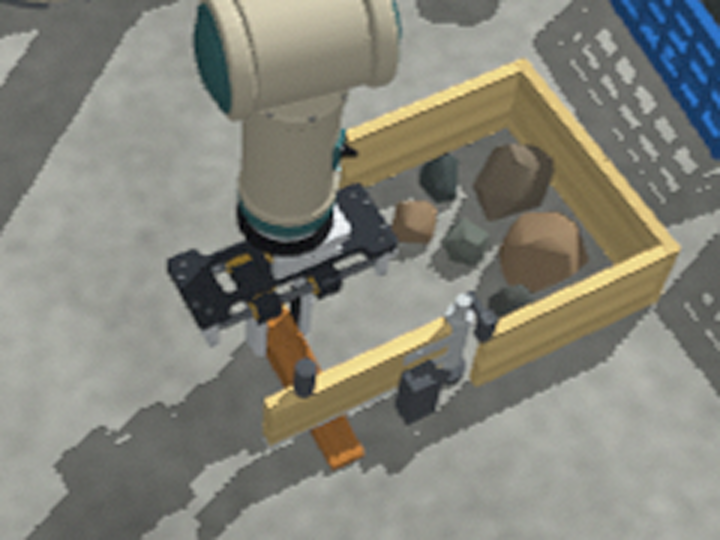

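Run:
```python
from h import *
st()
f=arm.grab_frame("wrist");print(np.round(f["pose"],3).tolist())
for z in(.085,.089):print(z,ray(f,283,58,z)[:2],ray(f,283,114,z)[:2],ray(f,20,66,z)[:2],ray(f,20,118,z)[:2],ray(f,495,53,z)[:2],ray(f,495,106,z)[:2])
print("nose",ray(f,283,3,.008),ray(f,283,247,.03),ray(f,283,318,.03))
```

```text
16.15 [0.5597 0.0159 0.0059] [-8.2 -0.2 11.7] 0.0297
[[0.058, -0.956, -0.288, 0.644], [-0.998, -0.056, -0.017, 0.022], [-0.0, 0.289, -0.957, 0.184], [0.0, 0.0, 0.0, 1.0]]
0.085 [0.65683947 0.02229038] [0.64261143 0.02145464] [0.65078577 0.09214321] [0.63727685 0.09429304] [ 0.66131931 -0.03347103] [ 0.6481297  -0.03661645]
0.089 [0.65631661 0.02226173] [0.64266092 0.02145961] [0.65050643 0.08930462] [0.63754092 0.09136796] [ 0.66061624 -0.03125659] [ 0.64795721 -0.03427549]
nose [0.68966893 0.02417908 0.008     ] [0.58052434 0.01777938 0.03      ] [0.541316   0.01547632 0.03      ]
```

Wrist view: gate top edges at rows 58 and 114, so the bar is at x=.6497. The nose is at about .6897, 40 mm past it and just at contact, and the drive force is rising. I'll keep driving in small steps.

```bash
python3 -m creep '1 3 0 0 0 0 0; 1 0 0 0 0 0 0; 1 3 0 0 0 0 0; 1 0 0 0 0 0 0; 1 3 0 0 0 0 0; 1 0 0 0 0 0 0; 1 0 0 0 0 0 0; 1 0 0 0 0 0 0' 50
python3 -m creep '1 3 0 0 0 0 0; 1 0 0 0 0 0 0; 1 3 0 0 0 0 0; 1 0 0 0 0 0 0; 1 0 0 0 0 0 0; 1 0 0 0 0 0 0; 1 0 0 0 0 0 0; 1 0 0 0 0 0 0' 50
python3 - <<'E'
from h import *
import cv2
f=arm.grab_frame("scene");a=f["image"][:,:,::-1];cv2.imwrite("pics/s9full.png",a)
b=cv2.resize(a[120:300,200:440],None,fx=3,fy=3,interpolation=cv2.INTER_CUBIC);cv2.imwrite("pics/s9.png",b)
# sub-pixel shift of the post/gate between s8 and s9
f=arm.grab_frame("wrist");cv2.imwrite("pics/wrist9.png",f["image"][:,:,::-1])
g=lambda n:cv2.cvtColor(cv2.imread(n),cv2.COLOR_BGR2GRAY).astype(np.float32)
A,B,C=g("pics/s7.png"),g("pics/s8.png"),g("pics/s9.png")
for nm,(y0,y1,x0,x1) in {"post":(355,395,285,325),"hinge":(290,330,445,480),"ref wall":(240,300,600,690)}.items():
    w=cv2.createHanningWindow((x1-x0,y1-y0),cv2.CV_32F)
    print(nm,[np.round(np.array(cv2.phaseCorrelate(X[y0:y1,x0:x1],C[y0:y1,x0:x1],w)[0])/3,2) for X in(A,B)])
E
```

```text
time_s: 17.2
tool_pos: [0.5662, 0.0164, 0.0058]
ee_rot: [-3.14, -0.092, 0.019]
contact_force: [-12.3, -0.8, 14.6]
gripper_width: 0.0302
time_s: 18.2
tool_pos: [0.5716, 0.0168, 0.0057]
ee_rot: [-3.14, -0.092, 0.021]
contact_force: [-12.0, -1.3, 16.0]
gripper_width: 0.0296
post [array([ 0.08, -0.06]), array([-0.1 , -0.05])]
hinge [array([-0.01, -0.01]), array([-0.  ,  0.08])]
ref wall [array([-0.  ,  0.02]), array([-0.01,  0.05])]
```

View pics/wrist9.png

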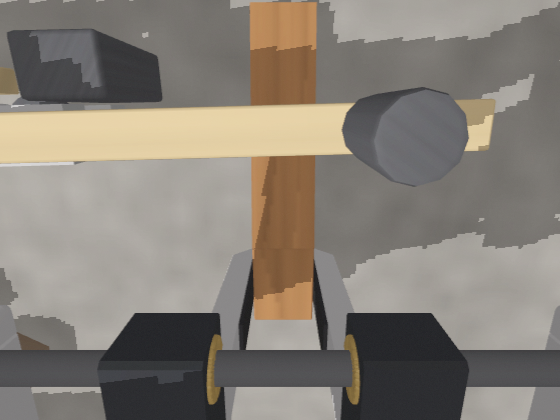

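View pics/s9.png

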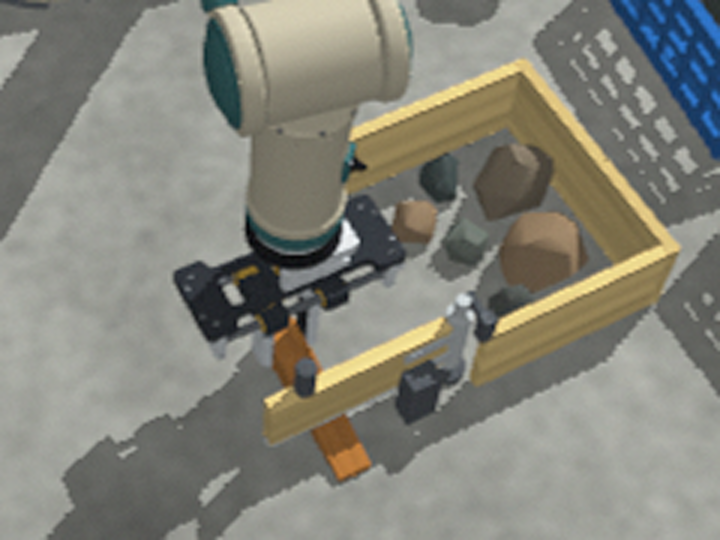

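Run:
```python
from h import *
import cv2
st()
f=arm.grab_frame("wrist")
im=f["image"].astype(float)
for c in(200,230):
    p=im[90:175,c]; print(c,[(90+i,int(p[i,0]),int(p[i,2])) for i in range(0,85) if abs(p[i,0]-p[i-1,0])>25 and i])
for z in(.085,.089):print(z,ray(f,283,105,z)[:2],ray(f,283,157,z)[:2])
print("nose",ray(f,283,3,.008),ray(f,283,248,.03),ray(f,283,319,.03))
a=cv2.imread("pics/s8.png");b=cv2.imread("pics/s9.png")
cv2.imwrite("pics/cmp.png",np.hstack([cv2.resize(x[340:480,250:390],None,fx=2.8,fy=2.8) for x in(a,b)]))
```

```text
18.3 [0.5716 0.0168 0.0057] [-14.2  -0.6  15.7] 0.0297
200 [(107, 180, 124), (108, 207, 146), (158, 161, 133)]
230 [(106, 174, 118), (107, 206, 145), (157, 173, 143)]
0.085 [0.65730817 0.02251302] [0.64320287 0.0216782 ]
0.089 [0.65728639 0.0225127 ] [0.64375263 0.02171171]
nose [0.70127843 0.02509666 0.008     ] [0.59214508 0.01864298 0.03      ] [0.55278955 0.01631373 0.03      ]
```

View pics/cmp.png

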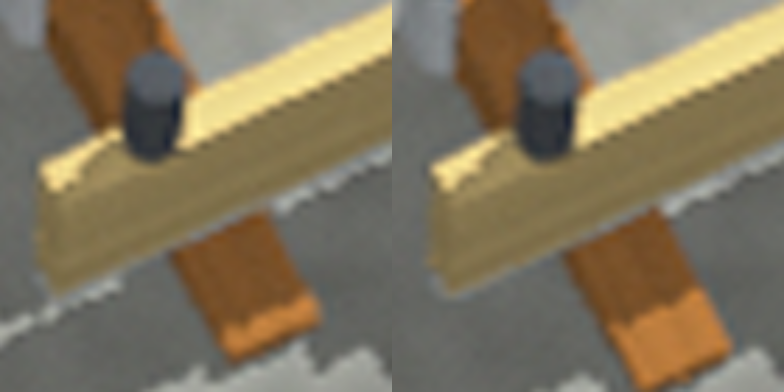

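The nose is now about 51 mm past the bar, so the gate is raised about 2.3 mm. I'll drive roughly 8 mm more.

```bash
python3 -m creep '1 3 0 0 0 0 0; 1 0 0 0 0 0 0; 1 3 0 0 0 0 0; 1 0 0 0 0 0 0; 1 3 0 0 0 0 0; 1 0 0 0 0 0 0; 1 0 0 0 0 0 0; 1 0 0 0 0 0 0' 50
python3 - <<'E'
from h import *
import cv2
f=arm.grab_frame("wrist");im=f["image"].astype(float);cv2.imwrite("pics/wrist10.png",f["image"][:,:,::-1])
for c in(200,230,275,290):
    p=im[100:215,c]; print(c,[100+i for i in range(1,115) if abs(p[i,0]-p[i-1,0])>25])
print("nose",ray(f,283,3,.008),ray(f,283,248,.03),ray(f,283,319,.03))
f2=arm.grab_frame("scene");a=f2["image"][:,:,::-1];cv2.imwrite("pics/s10.png",cv2.resize(a[120:300,200:440],None,fx=3,fy=3,interpolation=cv2.INTER_CUBIC))
st()
E
```

```text
time_s: 19.35
tool_pos: [0.5797, 0.0172, 0.0057]
ee_rot: [-3.14, -0.093, 0.023]
contact_force: [-14.2, -1.4, 17.3]
gripper_width: 0.0298
200 [138, 139, 187]
230 [138, 186]
275 [136, 137, 185]
290 [136, 185]
nose [0.70937449 0.02559132 0.008     ] [0.60038568 0.01912754 0.03      ] [0.56101107 0.01679008 0.03      ]
19.45 [0.5798 0.0173 0.0057] [-14.   -0.6  16.6] 0.0297
```

View pics/wrist10.png

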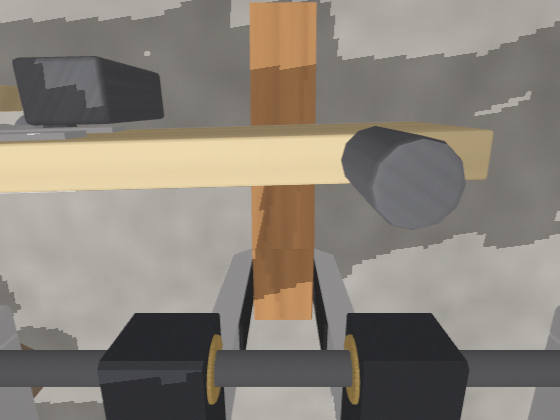

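Nose about 59 mm past the bar, so about 4 mm lift. I'll relax the push, open the fingers and retreat upward.

```bash
python3 -m creep '1 -4 0 0 0 0 0; 1 -4 0 0 0 0 0; 1 0 0 0 0 0 0; 0.2 0 0 0 0 0 0; -0.1 0 0 0 0 0 0; -0.1 0 0 0 0 0 0; -0.1 0 0 0 0 0 0; -0.1 0 0 0 0 0 0' 50
python3 -m creep '-0.1 0 0 -4 0 0 0; -0.1 0 0 -10 0 0 0; -0.1 0 0 -30 0 0 0; -0.1 0 0 -50 0 0 0; -0.1 -30 0 -40 0 0 0; -0.1 -40 0 0 0 0 0; -0.1 -30 0 0 0 0 0; -0.1 0 0 0 0 0 0' 50
python3 - <<'E'
from h import *
import cv2
st()
f=arm.grab_frame("wrist");cv2.imwrite("pics/wrist11.png",f["image"][:,:,::-1])
f=arm.grab_frame("scene");a=f["image"][:,:,::-1];cv2.imwrite("pics/s11.png",cv2.resize(a[120:340,80:440],None,fx=2.2,fy=2.2,interpolation=cv2.INTER_CUBIC))
E
```

```text
time_s: 20.45
tool_pos: [0.5798, 0.0166, 0.0054]
ee_rot: [-3.14, -0.091, -0.0]
contact_force: [0.2, -0.1, 0.2]
gripper_width: 0.0516
time_s: 21.45
tool_pos: [0.4781, 0.011, 0.1405]
ee_rot: [3.14, 0.091, 0.001]
contact_force: [0.6, 0.9, 0.2]
gripper_width: 0.0515
21.45 [0.4781 0.011  0.1405] [0.6 0.9 0.2] 0.0515
```

View pics/wrist11.png

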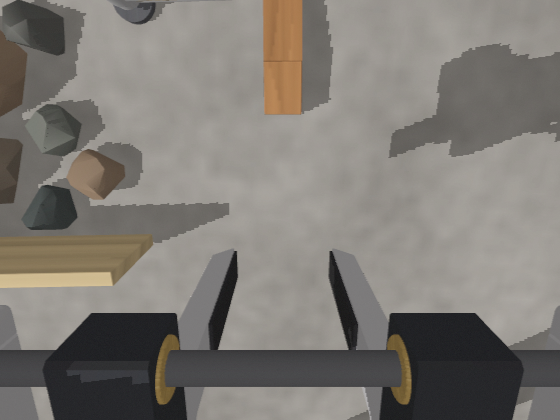

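View pics/s11.png

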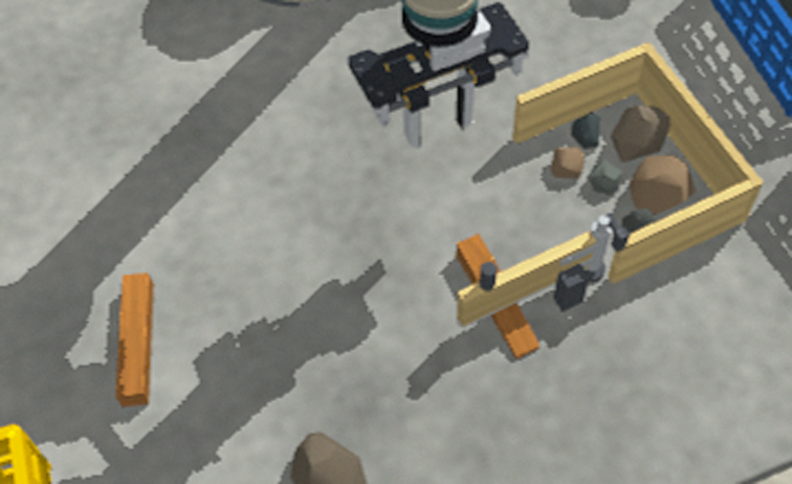

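Run:
```python
from h import *
import cv2
f=arm.grab_frame("wrist")
a=ray(f,283,114,.03);r=ray(f,283,61,.03);print("tail end",a,"ridge",r,"grip",(a+r)/2,np.degrees(np.arctan2(*(r-a)[[1,0]])))
s=arm.grab_frame("scene");g=s["image"][:,:,::-1][120:300,200:440];C=cv2.cvtColor(cv2.resize(g,None,fx=3,fy=3,interpolation=cv2.INTER_CUBIC),cv2.COLOR_BGR2GRAY)
A=cv2.cvtColor(cv2.imread("pics/s7.png"),cv2.COLOR_BGR2GRAY)
for nm,(y0,y1,x0,x1) in {"gate mid top":(335,385,330,410),"gate low R":(370,425,330,395),"gate end":(385,445,262,300),"post":(358,392,290,320),"wall":(240,300,600,690)}.items():
    w=np.eye(2,3,dtype=np.float32)
    try:
        cc,w=cv2.findTransformECC(A[y0:y1,x0:x1],C[y0:y1,x0:x1],w,cv2.MOTION_TRANSLATION,(3,200,1e-6),None,5);print(nm,round(cc,3),(w[:,2]/3).round(2))
    except Exception as e: print(nm,"fail")
p=np.array([.652,.0,.1])
for d in(0,.004):print(proj(s,p+[0,0,d]))
```

```text
tail end [0.56278957 0.01602625 0.03      ] ridge [0.60216067 0.0183112  0.03      ] grip [0.58247512 0.01716873 0.03      ] 3.3215048024991822
gate mid top 0.953 [-0.15 -0.13]
gate low R 0.846 [-0.02 -0.16]
gate end 0.947 [ 0.16 -0.31]
post 0.986 [ 0.19 -0.25]
wall 1.0 [ 0.01 -0.  ]
(np.float64(303.1487850380215), np.float64(245.7890706402888))
(np.float64(303.2311620850745), np.float64(244.96006099683314))
```

Run:
```python
from h import *
st(); print(arm.close_job())
```

```text
21.65 [0.4815 0.0108 0.1399] [ 0.4  0.  -0.9] 0.0519
the job is handed in; nothing more can be done
None
```

I swung the gate open against its stop, drove the wedge under the lower bar from the mouth side, let go and handed the job in at about 21.7 s. No verdict was reported.

- **Gate:** I pushed it by its post until about 6 N built up at the stop. It stayed against the stop in the last pictures.
- **Wedge:** I gripped it by the tail and drove it with about 12–14 N along 3.3°. The gate's top edge suggests about 4.8° as square, so it is within 2° of square. Its middle is about 10 mm from the marked point along the gate.
- **After release:** The tail centre was still about 68 mm short of the bar and the nose about 59–62 mm past it. The tool ended clear of everything, with no contact force.
- **Bystanders:** I did not touch the spacer or the loose stones. I checked that only by eye in the pictures.

The checks on the lift disagree, but all fall within 2–6 mm:

| Check | Lift |
|---|---|
| Nose position past the bar | about 4 mm |
| Picture shift in the scene camera (well under a pixel) | about 2.8 mm |
| Point where the drive force first rose | up to about 5.4 mm |

The top camera also read x about 7–10 mm lower than the wrist and scene cameras. I relied on the wrist camera.

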